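# Bring the screwdriver plumb over the proud screw

## Task

One screw on the gearbox of the half-built robot car still stands proud. Draw the screwdriver with the long straight handle out of its slanting holder, turn it upright with the tip down, and hold it plumb in line with that screw, its tip about three centimetres above the screw's head. Finish while still holding it there, motionless and touching nothing but the gripper; do not bump the car with it, and leave the stubby driver and everything else on the desk where they are.

Things in the scene. Friction and masses are not known exactly. Their poses are not given: they have to be found in the camera images.
- driver: Long screwdriver: round black handle 26 mm across (19 mm over its lowest 10 mm), 97 mm long; steel shaft 7 x 100 mm; about 90 g. Origin at the shoulder where handle meets shaft; z up the handle, tip at z = -100 mm. Starts in either holder socket, leaning about 42 degrees, its top to the holder's -x, shoulder on the mouth; slides out along its own axis (100 mm) with 4 mm of play.
- driver_tip (a point): The tip of the long screwdriver's shaft, on its axis.
- stubby: Stubby driver in the other socket: bulbous black handle 38 mm in diameter and only 40 mm long, shaft 7 mm by 80 mm, origin and z axis as for the long one. It stays in its socket.
- holder: Heavy fixed tool holder: dark steel base 190 mm wide (y), from x = -33 to +103 mm, with two aluminium square tubes (21 mm outside, 11 mm bore, 110 mm long) at y = +50 and -50 mm, leaning 40 degrees so that their mouths point up and to -x, roughly at the robot. Origin at table level below the midpoint of the mouths, which are 105 mm high. Either tool may be in either socket.
- car: Half-built robot car, fixed on a wooden block: aluminium deck 190 (x) x 100 (y) mm, its top 40 mm above the table; two rubber wheels on the +y side, 67 mm high; bare axle stubs on the -y side; on the deck a black gearbox (68 x 24 mm, top at 62 mm) with the proud screw. Origin at table level below the deck's centre, z up.
- screw_head (a point): Centre of the top of the proud steel screw's head (11 mm in diameter, 78 mm above the table; it stands 16 mm out of the gearbox); z up. In the car's frame at x = 55, y = 22 mm.
- wheel_mid: Bystander: loose rubber wheel lying flat, 65 mm in diameter, 26 mm high, between holder and car. Origin centre of its underside.
- wheel_right: Bystander: loose rubber wheel like the other, off to the robot's right.
- gearmotor: Bystander: small grey gear motor, 90 x 22 x 19 mm, lying on the desk. Origin on its underside.
- mouse: Bystander: black computer mouse, 100 x 58 x 32 mm, in front of the robot. Origin centre of its underside.
- cup: Bystander: empty paper cup, 74 mm in diameter, 85 mm high. Origin centre of its underside.
- battery_box: Bystander: battery box, 60 x 65 x 23 mm, off to the robot's left. Origin centre of its underside.
Mind the look-alikes: they are no part of the job. Leave any pink look-alike of the holder alone.

How it is judged:
On the way:
1. the long screwdriver is drawn out of its socket by the gripper (contact force between the fingers and driver above 0.5 N and contact force between driver and holder below 0.05 N and height (world z) of driver_tip above 0.1 m), for 0.1 s.
At the end, for the whole second after the job is handed in: The gripper holds the long screwdriver still, clear of the car and the holder, tip down, its axis within 8 degrees of plumb, the tip within 12 mm horizontally of the screw head's centre and 10 to 50 mm above it (horizontal distance between driver_tip and screw_head below 0.012 m and z of driver_tip in the frame of screw_head between 0.01 and 0.05 m and z of driver in the frame of driver_tip above 0.09 m and height (world z) of driver above 0.17 m and angle between driver's own z axis and vertical below 0.14 rad and contact force between the fingers and driver above 0.5 N and contact force between driver and car below 0.05 N and contact force between driver and holder below 0.05 N and linear speed of driver below 0.02 m/s and angular speed of driver below 0.15 rad/s); the arm keeps its last pose, push and grip.
It fails at once if the screwdriver bumps the car (over 2 N) (contact force between driver and car above 2 N).
It fails at once if the stubby driver is moved over 20 mm (distance of stubby from where it was at the start of the episode above 0.02 m).
It fails at once if a bystander is moved over 25 mm (distance of any of wheel_mid, wheel_right, gearmotor, mouse, cup, battery_box from where it was at the start of the episode above 0.025 m).
It also fails if it takes over 48 s, if anything falls off the work surface, if the arm or the gripper's body presses on something with over 40 N, if the wrist force passes 120 N, or if a joint passes its speed limit or range.

## Robot

A 6-joint arm with a two-finger parallel gripper is mounted at the origin on the work surface. World frame = base frame: x ahead of the robot, y to its left, z up, the work surface at z = 0. Lengths are in m, angles in rad, forces in N, time in s.
With the tool pointing down it reaches from about 0.4 to 0.825 m from the base axis. Payload 7 kg.
Tool frame: the origin (TCP) lies midway between the tips of the shut fingers; the grasp point (between the pads) lies hold_point_z behind it (hold_point_z is the distance from the TCP to the grasp point, in m); z points along the fingers, y is the line along which they close (so a half turn about z gives the same grasp; the last joint's range is limited). The gripper opens to 88 mm and grips with 3 to 60 N. Pads are 19 mm wide; open, the fingers measure 130 mm over their backs; the gripper's body (78 mm by 193 mm) begins 47 mm behind the grasp point.
Start: joints at [1.506, 0.359, 0.012, 0, -1.224, -0.288], TCP at [0.233, 0.633, 0.227] pointing down, gripper open.
Joint ranges: [-3.07, 3.07], [-1.43, 2.12], [-1.02, 1.25], [-3.03, 1.67], [-3.05, -0], [-3.03, 3.03]. Speed limits (rad/s): [2.39, 2.39, 3.01, 3.14, 3.14, 3.14].

## Interface

Orientations are given as [roll, pitch, yaw] about the fixed x, y, z axes, in that order (R = Rz(yaw) Ry(pitch) Rx(roll)).
In Python, from station import * gives the robot as it stands.
- The arm moves only by the tool apply_moves, never from a script. Its argument "steps" is a list of rows, each an object with "translation": the shift along the world's x, y, z scaled (see below), a list of three; "rotation": the turn, a rotation vector about the world's x, y, z scaled (see below), a list of three. A call has exactly 10 rows; each row is the pose to reach, as a shift and turn from the pose commanded when the call began; what a row does not reach only later rows make up. The controller multiplies each number of a shift by 250 mm and each number of a turn by 30 degrees. A row lasts 1/12 s, in which the tool goes at most 41.7 mm and 7.16 degrees, less where a joint would pass 70% of its speed; a pose out of reach is approached as far as the arm can. A call with a number of a shift or a turn outside -1 to 1 is refused whole. A call with a gripper value outside its range is refused whole. "jaw" is the closure, from -1 (fully open) to 1 (shut), so that 0 is half open, set as the call begins (left out, the last holds). The fingers move at their own pace and stop on an object; "newtons" is the grip in N (left out, the last holds). Time passes only in rows, so rows that repeat a pose let the fingers close, or fill a call up. It gives the time, the measured TCP pose, the force, the opening and the grip force at its end, in the units of the state.
- get_state(): the state, without advancing time (a new reading comes with each control period).
- grab_frame(name): name is "scene" or "side" or "wrist"; returns the picture (480x640x3 uint8, blue, green, red); there is no depth.
- camera_model(name): a dict with "fx", "fy", "cx", "cy" (pixels), "xyz" and "rotation" of the camera in the world. Camera axes: x right, y down, z forward; pixel columns grow to the right and rows downward; lengths in m; the calibration is good to about 2 mm. A picture is of the moment at which its call begins: read the wrist's pose just before it. camera_model takes no time and is no camera call; for the wrist camera it gives the pose at the moment of the call.
- job_done(): hands the job in; it is judged then, once.
The state is a dict: "t": time; "q": joint angles; "qd": joint speeds; "joint_efforts": joint torques, N m; "eef_pos": TCP position; "ee_rot": TCP orientation; "force": force on the tool from outside, world axes, zero at the start; "moment": the same for the moment, N m; "width": finger opening in m; "gripper_force": force on a finger pad.
Only numpy, scipy, OpenCV 4.12 (cv2) and the standard library are available. Lean on these libraries where they do the work, as an engineer would, in place of code of your own. Each camera call takes 0.05 s, during which the arm holds its last target. There are 200 camera calls.

## Working session

There is one attempt and no reset: what is moved stays moved. The work goes in short steps, Python scripts to look and compute and a tool call to move; the robot and the scene stay as the last step left them, time stands still between calls to the robot, and variables do not carry over. Pictures are saved under pics/ and viewed, at most 10 in all, crops included, and the job is handed in when it is done.

Besides the shell and the picture viewer there is one more tool, called after "Emit:" as name(argument=value, ...) on one line, values as JSON. apply_moves: Moves the arm, as the interface text tells. Shifts and turns lie within -1 to 1; 1 stands for 250 mm of shift or 30 degrees of turn. Its arguments: {"type":"object","properties":{"steps":{"type":"array"},"jaw":{"type":"number"},"newtons":{"type":"number"}},"required":["steps"]}

```bash
mkdir -p pics; python3 - <<'E'
from station import *
import cv2
for n in("scene","side"):
    cv2.imwrite(f"pics/{n}0.png",grab_frame(n)); c=camera_model(n); print(n,c)
s=get_state(); print(s)
E
ls
```

```text
scene {'fx': 435.8454874897457, 'fy': 435.8454874897457, 'cx': 321.62137514024715, 'cy': 245.3840784322018, 'xyz': array([ 0.76697031, -0.60755155,  0.65477928]), 'rotation': array([-2.27504032e+00,  6.33574903e-04,  5.10627045e-01])}
side {'fx': 466.1733451534205, 'fy': 466.1733451534205, 'cx': 317.1030137928672, 'cy': 234.89791847317886, 'xyz': array([-0.09632891, -0.54509624,  0.88502051]), 'rotation': array([-2.36610113, -0.00717227, -0.79259277])}
{'t': 0.1, 'q': array([ 1.50608579e+00,  3.59294877e-01,  1.11464707e-02, -3.07363259e-04,
       -1.22413326e+00, -2.88072565e-01]), 'qd': array([ 0.00064223, -0.00175127,  0.00326454,  0.00087152,  0.00125166,
       -0.00127718]), 'joint_efforts': array([-1.09176755e-03, -5.84167671e+01,  2.93749416e+01,  7.01537266e+00,
        1.00962451e-02, -4.99862654e-05]), 'eef_pos': array([0.23311095, 0.63298691, 0.22572805]), 'ee_rot': array([ 3.14008642e+00, -1.44978298e-04, -3.52887640e-01]), 'force': array([ 0.69878767,  0.13160241, -0.30425181]), 'moment': array([ 0.0095181 ,  0.03439131, -0.03678212]), 'gripper_force': 0.0, 'width': 0.08770777049878777}
pics
```

View pics/scene0.png

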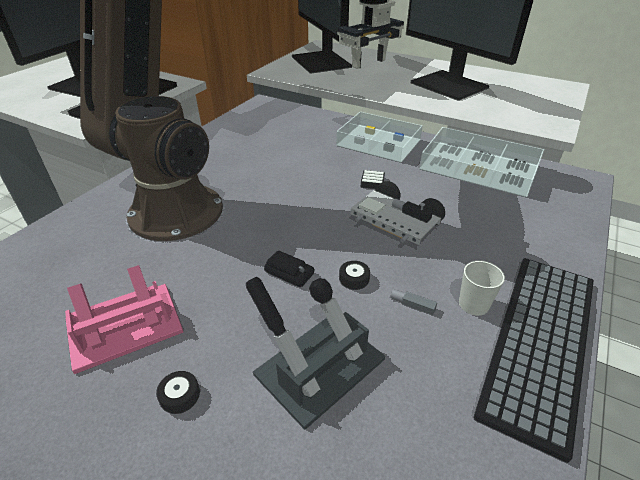

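View pics/side0.png

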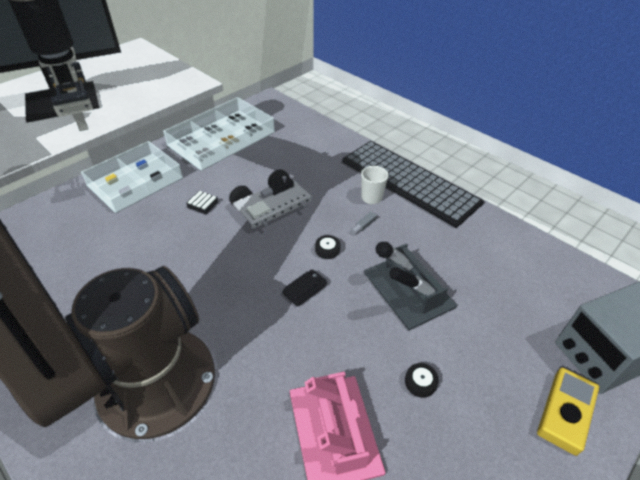

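The scene view shows the long driver's handle from (250,283) to (281,330) in the holder's near tube and the stubby at (320,290). The car is at (397,215). In the side view the handle runs from about (393,272) to (418,283), and the car is at (275,203). I'll take enlarged crops next.

```bash
python3 - <<'E'
import cv2,numpy as np
a=cv2.imread("pics/scene0.png");b=cv2.imread("pics/side0.png")
def crop(i,x,y,w,h,k): return cv2.resize(i[y:y+h,x:x+w],None,fx=k,fy=k,interpolation=cv2.INTER_CUBIC)
m=np.vstack([np.hstack([crop(a,240,270,100,75,4),crop(a,345,175,100,75,4)]),np.hstack([crop(b,365,235,100,75,4),crop(b,225,165,100,75,4)])])
cv2.imwrite("pics/mos.png",m)
E
```

```text
(no output)
```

View pics/mos.png

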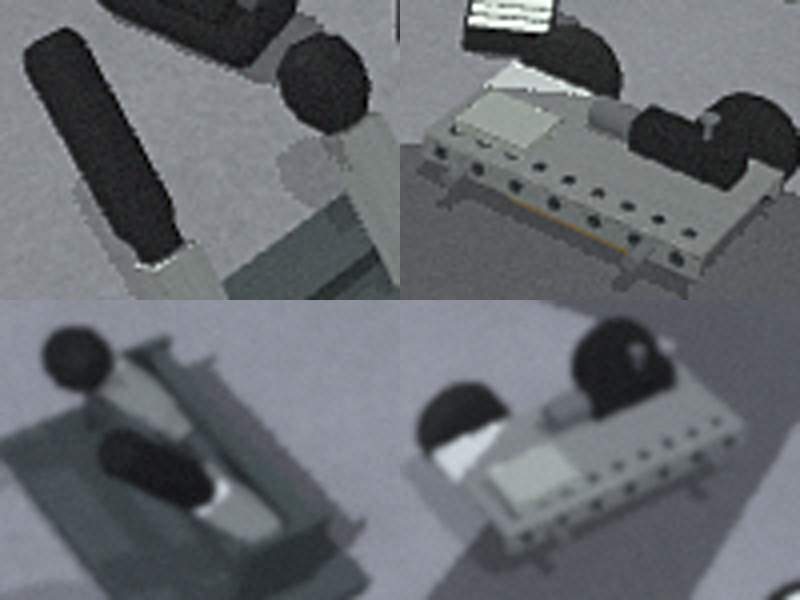

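The mosaic gives these positions:

| Point | Scene px | Side px |
|---|---|---|
| Handle top | (253,281) | (394.5,272.5) |
| Shoulder | (280,334.5) | (418.7,283.7) |
| Screw head | (422.5,204) | (285,177) |

I'll triangulate from these.

```bash
cat > h.py <<'E'
import numpy as np
from station import *
from scipy.spatial.transform import Rotation as R
def ray(n,p,c=None):
    c=c or camera_model(n); d=R.from_euler('xyz',c['rotation']).as_matrix()@np.array([(p[0]-c['cx'])/c['fx'],(p[1]-c['cy'])/c['fy'],1])
    return np.array(c['xyz']),d/np.linalg.norm(d)
def tri(rs):
    A=sum(np.eye(3)-np.outer(d,d) for o,d in rs); b=sum((np.eye(3)-np.outer(d,d))@o for o,d in rs)
    x=np.linalg.solve(A,b); return x,[np.linalg.norm(np.cross(x-o,d))*1e3 for o,d in rs]
def plane(r,z): o,d=r; return o+d*(z-o[2])/d[2]
E
python3 - <<'E'
from h import *
np.set_printoptions(precision=4,suppress=True)
P={}
for n,a,b in [('top',(253.,281.2),(394.5,272.5)),('sh',(280,334.5),(418.7,283.7)),('screw',(422.5,204.2),(285,176.7)),('stub',(240+325/4,270+83/4),(365+77/4,235+58/4))]:
    ra,rb=ray('scene',a),ray('side',b)
    P[n],e=tri([ra,rb]); print(n,P[n],e)
    if n=='screw': print(plane(ra,.078),plane(rb,.078))
v=P['top']-P['sh']; print(np.linalg.norm(v),v/np.linalg.norm(v),np.degrees(np.arccos(v[2]/np.linalg.norm(v))),np.degrees(np.arctan2(v[1],v[0])))
# deck corners -y edge scene (z=.04): left, right
for p in [(420,132),(690,272),(785,170)]: print('deck',plane(ray('scene',(345+(p[0]-400)/4,175+p[1]/4)),.04))
for p in [(508,542),(748,425)]: print('deckside',plane(ray('side',(225+(p[0]-400)/4,165+(p[1]-300)/4)),.04))
# holder base corners, z~0.01
for p in [(254,375),(307,426),(385,356)]: print('base',plane(ray('scene',p),.01))
E
```

```text
top [ 0.4386 -0.2406  0.1732] [np.float64(0.1978741552707026), np.float64(0.1978741552708053)]
sh [ 0.5003 -0.2669  0.1076] [np.float64(1.4066950362672193), np.float64(1.4066950362673165)]
screw [0.5665 0.2239 0.08  ] [np.float64(0.7925508313811608), np.float64(0.7925508313812003)]
[0.5658 0.2254 0.078 ] [0.5688 0.2268 0.078 ]
stub [ 0.5157 -0.1605  0.1189] [np.float64(0.4701523932845686), np.float64(0.47015239328465336)]
0.09383102606648794 [-0.658   0.2798  0.6991] 45.645972691018095 156.96777289731205
deck [0.4046 0.1792 0.04  ]
deck [0.5925 0.1332 0.04  ]
deck [0.6093 0.2496 0.04  ]
deckside [0.4031 0.1751 0.04  ]
deckside [0.5945 0.1471 0.04  ]
base [ 0.4614 -0.2971  0.01  ]
base [ 0.5855 -0.3304  0.01  ]
base [ 0.6399 -0.1534  0.01  ]
```

Every measurement agrees with the given sizes:

- **Screw:** about (0.567, 0.225), height 0.078–0.080 as expected.
- **Long driver:** shoulder z 0.107 and handle length 94 mm.
- **Holder:** yaw about -16°.

The plan is to grip the handle end-on, with the tool axis along the driver, then draw it out, turn it upright and carry it over.

Emit:
apply_moves(steps=[{"translation": [0.1, -0.12, 0.04], "rotation": [0, 0, 0]}, {"translation": [0.2, -0.24, 0.08], "rotation": [0, 0, 0]}, {"translation": [0.3, -0.36, 0.12], "rotation": [0, 0, 0]}, {"translation": [0.4, -0.48, 0.16], "rotation": [0, 0, 0]}, {"translation": [0.5, -0.6, 0.2], "rotation": [0, 0, 0]}, {"translation": [0.6, -0.7, 0.24], "rotation": [0, 0, 0]}, {"translation": [0.7, -0.8, 0.28], "rotation": [0, 0, 0]}, {"translation": [0.8, -0.9, 0.32], "rotation": [0, 0, 0]}, {"translation": [0.85, -0.95, 0.36], "rotation": [0, 0, 0]}, {"translation": [0.88, -1, 0.4], "rotation": [0, 0, 0]}], jaw=-1)

```text
t: 0.93
eef_pos: [0.4545, 0.3817, 0.3266]
ee_rot: [3.141, 0.0, -0.355]
force: [0.2, 0.2, -0.9]
width: 0.0873
gripper_force: 0.0
```

Emit:
apply_moves(steps=[{"translation": [0, -0.12, 0.02], "rotation": [0, 0, 0]}, {"translation": [0, -0.24, 0.04], "rotation": [0, 0, 0]}, {"translation": [0, -0.36, 0.06], "rotation": [0, 0, 0]}, {"translation": [0, -0.48, 0.08], "rotation": [0, 0, 0]}, {"translation": [0, -0.6, 0.1], "rotation": [0, 0, 0]}, {"translation": [0, -0.7, 0.1], "rotation": [0, 0, 0]}, {"translation": [0, -0.8, 0.1], "rotation": [0, 0, 0]}, {"translation": [0, -0.9, 0.1], "rotation": [0, 0, 0]}, {"translation": [0, -0.95, 0.1], "rotation": [0, 0, 0]}, {"translation": [0, -1, 0.1], "rotation": [0, 0, 0]}])

```text
t: 1.77
eef_pos: [0.4529, 0.1325, 0.3517]
ee_rot: [-3.141, -0.0, -0.353]
force: [0.8, -0.5, 0.4]
width: 0.0874
gripper_force: 0.0
```

```bash
python3 - <<'E'
import station; from h import *
print([x for x in dir(station) if x[0]!='_'],getattr(station,'hold_point_z',None))
s=get_state(); print(s['t'],s['q'],s['eef_pos'],s['ee_rot']); c=camera_model('wrist'); 
T=R.from_euler('xyz',s['ee_rot']).as_matrix()
print('cam in tool',T.T@(c['xyz']-s['eef_pos']), T.T@R.from_euler('xyz',c['rotation']).as_matrix())
E
```

```text
['Unreachable', 'camera_model', 'get_state', 'grab_frame', 'hold_point_z', 'job_done'] 0.0188
1.7667 [ 7.03055018e-01 -4.52635717e-02 -1.96789056e-01 -2.03652324e-04
 -1.41884933e+00  5.14660698e-01] [0.45292454 0.13254549 0.35172555] [-3.14112665e+00 -3.22426365e-05 -3.53111402e-01]
cam in tool [ 0.06741252 -0.0014412  -0.15794139] [[ 1.59651203e-04 -9.68873191e-01 -2.47557498e-01]
 [ 9.99999896e-01  2.60345263e-04 -3.74015572e-04]
 [ 4.26824083e-04 -2.47557413e-01  9.68873132e-01]]
```

Emit:
apply_moves(steps=[{"translation": [-0.02, -0.1, 0], "rotation": [-0.02, -0.07, 0.014]}, {"translation": [-0.04, -0.2, 0], "rotation": [-0.04, -0.14, 0.028]}, {"translation": [-0.06, -0.3, 0], "rotation": [-0.06, -0.21, 0.042]}, {"translation": [-0.08, -0.4, 0], "rotation": [-0.08, -0.28, 0.056]}, {"translation": [-0.1, -0.5, 0], "rotation": [-0.1, -0.35, 0.07]}, {"translation": [-0.12, -0.6, 0], "rotation": [-0.12, -0.42, 0.084]}, {"translation": [-0.14, -0.7, 0], "rotation": [-0.14, -0.49, 0.1]}, {"translation": [-0.16, -0.8, 0], "rotation": [-0.16, -0.56, 0.11]}, {"translation": [-0.18, -0.9, 0], "rotation": [-0.18, -0.63, 0.13]}, {"translation": [-0.2, -1, 0], "rotation": [-0.2, -0.7, 0.14]}])

```text
t: 2.6
eef_pos: [0.4029, -0.1171, 0.3517]
ee_rot: [-3.127, -0.383, -0.279]
force: [-0.2, -0.2, -0.2]
width: 0.0873
gripper_force: 0.0
```

```bash
python3 - <<'E'
from h import *
s=get_state(); print(s['q'],s['eef_pos'],s['ee_rot'])
u=np.array([-.643,.184,.743]); y=np.array([-.276,-.961,0]);z=-u/np.linalg.norm(u);x=np.cross(y,z);x/=np.linalg.norm(x);y=np.cross(z,x)
G=np.column_stack([x,y,z]); T=R.from_euler('xyz',s['ee_rot'])
print(np.degrees((R.from_matrix(G)*T.inv()).as_rotvec())/30, (np.array([.380,-.228,.243])-s['eef_pos'])/.25)
E
```

```text
[ 0.42268767 -0.44073209 -0.6352263   0.26323362 -1.08298331  0.78216646] [ 0.40289203 -0.11712394  0.35166857] [-3.12657352 -0.38302231 -0.27936941]
[-0.20685361 -0.63580452 -0.01518481] [-0.0915681  -0.44350426 -0.43467428]
```

Emit:
apply_moves(steps=[{"translation": [0, -0.05, 0], "rotation": [-0.02, -0.06, 0]}, {"translation": [0, -0.1, 0], "rotation": [-0.04, -0.13, 0]}, {"translation": [0, -0.15, 0], "rotation": [-0.06, -0.19, 0]}, {"translation": [0, -0.2, 0], "rotation": [-0.08, -0.25, 0]}, {"translation": [-0.02, -0.25, 0], "rotation": [-0.1, -0.32, -0.01]}, {"translation": [-0.04, -0.3, 0], "rotation": [-0.12, -0.38, -0.01]}, {"translation": [-0.05, -0.35, 0], "rotation": [-0.14, -0.44, -0.01]}, {"translation": [-0.07, -0.4, 0], "rotation": [-0.16, -0.51, -0.01]}, {"translation": [-0.08, -0.44, 0], "rotation": [-0.18, -0.57, -0.015]}, {"translation": [-0.09, -0.44, 0], "rotation": [-0.21, -0.64, -0.015]}])

```text
t: 3.43
eef_pos: [0.3809, -0.2275, 0.352]
ee_rot: [-3.141, -0.735, -0.283]
force: [-0.5, -0.4, 1.1]
width: 0.0877
gripper_force: 0.0
```

```bash
python3 - <<'E'
from h import *; import cv2,pickle
s=get_state(); print(s['q'],s['eef_pos'],s['ee_rot'])
c=camera_model('wrist'); im=grab_frame('wrist'); cv2.imwrite('pics/w1.png',im); pickle.dump((c,s),open('w1.pkl','wb'))
E
```

```text
[ 0.11704151 -0.62059503 -0.92048148  0.45944012 -0.62777495  0.8858438 ] [ 0.38087549 -0.22745323  0.35200737] [-3.14082315 -0.73470137 -0.28314039]
```

View pics/w1.png

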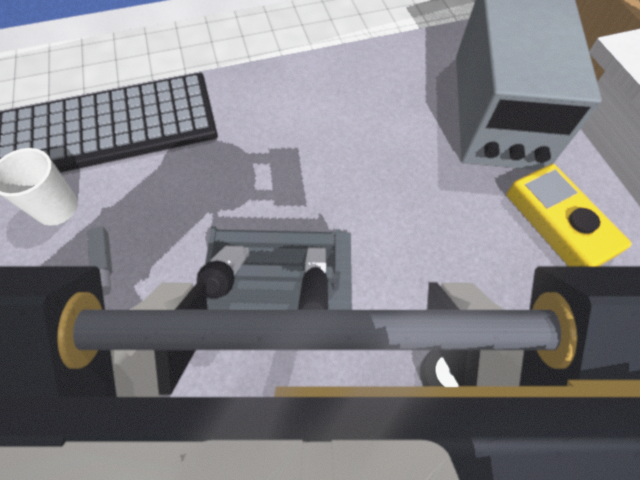

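The wrist view shows the stubby's head at (215,278) and the long handle at about (315,268–308), before the gripper bar hides it. I'll fit the handle's midline in each view and intersect the resulting planes to refine its axis.

```bash
python3 - <<'E'
from h import *; import cv2,pickle
np.set_printoptions(precision=4,suppress=True)
c,s=pickle.load(open('w1.pkl','rb'))
def comp(im,x0,y0,x1,y1,th):
    g=im.max(2)[y0:y1,x0:x1]; n,l,st,_=cv2.connectedComponentsWithStats((g<th).astype(np.uint8))
    k=1+np.argmax(st[1:,4]); ys,xs=np.nonzero(l==k); return np.c_[xs+x0,ys+y0].astype(float)
N=[];O=[];ims={'scene':('pics/scene0.png',(243,274,292,338),55),'side':('pics/side0.png',(386,266,421,292),65),'wrist':('pics/w1.png',(296,262,336,309),50)}
pl={}
for n,(f,b,th) in ims.items():
    p=comp(cv2.imread(f),*b,th); cc=c if n=='wrist' else None
    vx,vy,x,y=cv2.fitLine(p.astype(np.float32),cv2.DIST_L2,0,.01,.01).ravel()
    t=(p-[x,y])@[vx,vy]
    if n!='wrist': 
        pass
    print(n,len(p),p.min(0),p.max(0),(x,y),(vx,vy),np.percentile(t,[0,100]))
    o,d1=ray(n,(x-8*vx,y-8*vy),cc);_,d2=ray(n,(x+8*vx,y+8*vy),cc); m=np.cross(d1,d2);m/=np.linalg.norm(m); pl[n]=(o,m)
for pr in (('scene','wrist'),('scene','side'),('side','wrist')):
    (o1,m1),(o2,m2)=pl[pr[0]],pl[pr[1]]
    u=np.cross(m1,m2);sn=np.linalg.norm(u);u/=sn; u*=np.sign(u[2])
    P=np.linalg.solve([m1,m2,[0,0,1]],[m1@o1,m2@o2,.141]); print(pr,sn,'axis',u,np.degrees(np.arccos(u[2])),np.degrees(np.arctan2(u[1],u[0])),'at z.141',P)
E
```

```text
scene 940 [246. 277.] [285. 335.] (np.float32(265.30106), np.float32(305.52234)) (np.float32(0.47980782), np.float32(0.87737364)) [-30.214   31.7229]
side 408 [386. 266.] [417. 290.] (np.float32(402.66913), np.float32(276.29166)) (np.float32(0.89068055), np.float32(0.45462972)) [-19.5258  16.2687]
wrist 277 [300. 268.] [321. 303.] (np.float32(308.63898), np.float32(281.48376)) (np.float32(0.43877697), np.float32(-0.898596)) [-22.6862  15.3463]
('scene', 'wrist') 0.12540142030976276 axis [ 0.2811 -0.4457  0.8499] 31.80075073063673 -57.765351888984455 at z.141 [ 0.5502 -0.3068  0.141 ]
('scene', 'side') 0.7452302330296924 axis [-0.6409  0.203   0.7403] 42.24340114596117 162.42793015725582 at z.141 [ 0.4675 -0.2516  0.141 ]
('side', 'wrist') 0.7189603898952018 axis [-0.6265  0.3584  0.6922] 46.198625579108935 150.22520292645754 at z.141 [ 0.4648 -0.2348  0.141 ]
```

```bash
python3 - <<'E'
from h import *; import pickle
np.set_printoptions(precision=4,suppress=True)
c,s=pickle.load(open('w1.pkl','rb'))
u=np.array([-.6409,.203,.7403]);P=np.array([.4675,-.2516,.141])
C=R.from_euler('xyz',c['rotation']).as_matrix()
for k in (-.047,-.02,0,.02): 
    v=C.T@(P+k*u-c['xyz']); print('wrist px',k,c['fx']*v[0]/v[2]+c['cx'],c['fy']*v[1]/v[2]+c['cy'])
y=np.array([u[1],u[0],0]);y=np.array([-.203,-.6409,0]);y/=np.linalg.norm(y);z=-u;x=np.cross(y,z)
T=R.from_euler('xyz',get_state()['ee_rot']); e=get_state()['eef_pos']
print('rot',np.degrees((R.from_matrix(np.column_stack([x,y,z]))*T.inv()).as_rotvec())/30)
for d in (.066,-.0086): print(d,P+d*u,(P+d*u-e)/.25)
E
```

```text
wrist px -0.047 318.1804728818569 273.7758542744956
wrist px -0.02 317.80116935823105 282.6209857859389
wrist px 0 317.48803205060295 289.9231606791052
wrist px 0.02 317.14281637120223 297.9733840330125
rot [-0.0019 -0.0019 -0.0443]
0.066 [ 0.4252 -0.2382  0.1899] [ 0.1843 -0.0439 -0.6412]
-0.0086 [ 0.473  -0.2533  0.1346] [ 0.3755 -0.1045 -0.8621]
```

The wrist view agrees to within about 2 px. Moving to the standoff just beyond the handle's end.

Emit:
apply_moves(steps=[{"translation": [0.02, -0.01, -0.08], "rotation": [0, 0, -0.02]}, {"translation": [0.04, -0.02, -0.16], "rotation": [0, 0, -0.04]}, {"translation": [0.06, -0.02, -0.24], "rotation": [0, 0, -0.045]}, {"translation": [0.08, -0.03, -0.32], "rotation": [0, 0, -0.045]}, {"translation": [0.1, -0.03, -0.4], "rotation": [0, 0, -0.045]}, {"translation": [0.12, -0.04, -0.47], "rotation": [0, 0, -0.045]}, {"translation": [0.14, -0.04, -0.53], "rotation": [0, 0, -0.045]}, {"translation": [0.16, -0.04, -0.59], "rotation": [0, 0, -0.045]}, {"translation": [0.184, -0.044, -0.64], "rotation": [0, 0, -0.045]}, {"translation": [0.184, -0.044, -0.64], "rotation": [0, 0, -0.045]}])

```text
t: 4.32
eef_pos: [0.4244, -0.271, 0.2063]
ee_rot: [-3.081, -0.7, -0.304]
force: [0.6, -0.5, 0.1]
width: 0.0876
gripper_force: 0.0
```

```bash
python3 - <<'E'
from h import *; import cv2
s=get_state(); print(s['q'],s['eef_pos'],s['ee_rot'])
a=grab_frame('scene');b=grab_frame('side');w=grab_frame('wrist')
def crop(i,x,y,w,h,k): return cv2.resize(i[y:y+h,x:x+w],None,fx=k,fy=k)
cv2.imwrite('pics/m2.png',np.vstack([np.hstack([crop(a,200,190,200,150,2),crop(b,320,190,200,150,2)]),np.hstack([crop(w,160,180,320,240,1.25),crop(w,0,0,640,480,.625)])]))
E
```

```text
[-0.16971979 -0.24680822 -1.0154754   0.25594261 -0.10328304  1.21321214] [ 0.42444461 -0.27100422  0.20627911] [-3.08066645 -0.70039217 -0.30448755]
```

View pics/m2.png

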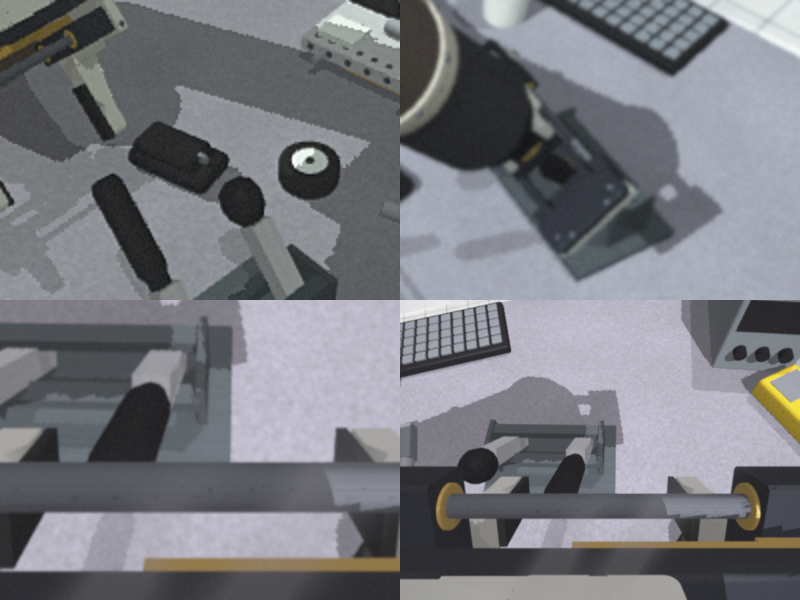

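The arm hit its joint-3 limit at the full 42° tilt, so it stopped about 35 mm to the right of the standoff and clear of everything. I'll use a smaller tool tilt of about 27°, which still grips the handle in the same plane.

```bash
cat > g.py <<'E'
from h import *
import sys
np.set_printoptions(precision=4,suppress=True)
u=np.array([-.6409,.203,.7403]);P=np.array([.4675,-.2516,.141])
def pose(tilt,h,back):
    a=np.radians(tilt); hd=-u[:2]/np.linalg.norm(u[:2]); z=np.r_[hd*np.sin(a),-np.cos(a)]
    y=np.r_[hd[1],-hd[0],0]; x=np.cross(y,z)
    G=P+(h-.0466)*u; return G+(.0188-back)*z, R.from_matrix(np.column_stack([x,y,z]))
def delta(p,r):
    s=get_state(); print('tcp',p,'shift',(p-s['eef_pos'])/.25,'rot',np.degrees((r*R.from_euler('xyz',s['ee_rot']).inv()).as_rotvec())/30)
E
python3 -c "
from g import *
delta(*pose(27,.06,.075)); delta(*pose(27,.06,0))"
```

```text
tcp [ 0.4346 -0.2412  0.201 ] shift [ 0.0394  0.1174 -0.0322] rot [ 0.0416  0.4526 -0.0706]
tcp [ 0.467  -0.2515  0.1342] shift [ 0.1693  0.0763 -0.2995] rot [ 0.0416  0.4526 -0.0706]
```

Emit:
apply_moves(steps=[{"translation": [0, 0, 0.1], "rotation": [0.01, 0.1, 0]}, {"translation": [0, 0.02, 0.15], "rotation": [0.02, 0.2, -0.02]}, {"translation": [0.01, 0.05, 0.15], "rotation": [0.03, 0.3, -0.04]}, {"translation": [0.02, 0.08, 0.15], "rotation": [0.04, 0.4, -0.06]}, {"translation": [0.03, 0.1, 0.15], "rotation": [0.042, 0.453, -0.07]}, {"translation": [0.04, 0.117, 0.12], "rotation": [0.042, 0.453, -0.07]}, {"translation": [0.04, 0.117, 0.08], "rotation": [0.042, 0.453, -0.07]}, {"translation": [0.04, 0.117, 0.04], "rotation": [0.042, 0.453, -0.07]}, {"translation": [0.04, 0.117, 0], "rotation": [0.042, 0.453, -0.07]}, {"translation": [0.04, 0.117, -0.03], "rotation": [0.042, 0.453, -0.07]}])

```text
t: 5.3
eef_pos: [0.4345, -0.241, 0.2022]
ee_rot: [-3.141, -0.474, -0.306]
force: [0.5, -0.6, -0.8]
width: 0.0872
gripper_force: 0.0
```

```bash
python3 -c "
from g import *
s=get_state();print(s['q'],s['eef_pos'])
delta(*pose(27,.06,.075)); delta(*pose(27,.06,0))"
```

```text
[-0.0219 -0.202  -0.8875  0.3003 -0.4454  1.044 ] [ 0.4345 -0.241   0.2022]
tcp [ 0.4346 -0.2412  0.201 ] shift [ 0.0003 -0.0008 -0.0047] rot [ 0.0006  0.0047 -0.0016]
tcp [ 0.467  -0.2515  0.1342] shift [ 0.1301 -0.0419 -0.272 ] rot [ 0.0006  0.0047 -0.0016]
```

Reached. Advancing along the tool axis onto the handle.

Emit:
apply_moves(steps=[{"translation": [0.015, -0.005, -0.03], "rotation": [0, 0, 0]}, {"translation": [0.03, -0.01, -0.06], "rotation": [0, 0, 0]}, {"translation": [0.045, -0.015, -0.09], "rotation": [0, 0, 0]}, {"translation": [0.06, -0.02, -0.12], "rotation": [0, 0, 0]}, {"translation": [0.075, -0.025, -0.15], "rotation": [0, 0, 0]}, {"translation": [0.09, -0.03, -0.18], "rotation": [0, 0, 0]}, {"translation": [0.105, -0.035, -0.21], "rotation": [0, 0, 0]}, {"translation": [0.115, -0.038, -0.24], "rotation": [0, 0, 0]}, {"translation": [0.13, -0.042, -0.27], "rotation": [0, 0, 0]}, {"translation": [0.13, -0.042, -0.27], "rotation": [0, 0, 0]}])

```text
t: 6.13
eef_pos: [0.4685, -0.2522, 0.1356]
ee_rot: [-3.141, -0.473, -0.306]
force: [0.3, -0.2, 1.4]
width: 0.0876
gripper_force: 0.0
```

```bash
python3 - <<'E'
from g import *; import cv2
s=get_state();print(s['q']);delta(*pose(27,.06,0))
a=grab_frame('scene');b=grab_frame('side');w=grab_frame('wrist')
def crop(i,x,y,w,h,k): return cv2.resize(i[y:y+h,x:x+w],None,fx=k,fy=k)
cv2.imwrite('pics/m3.png',np.vstack([np.hstack([crop(a,200,220,200,150,2),crop(b,320,190,200,150,2)]),np.hstack([crop(w,160,180,320,240,1.25),crop(w,0,0,640,480,.625)])]))
E
```

```text
[-0.1314 -0.0278 -1.0153  0.592  -0.1402  0.828 ]
tcp [ 0.467  -0.2515  0.1342] shift [-0.0059  0.0029 -0.0056] rot [-0.0006  0.0031 -0.0032]
```

View pics/m3.png

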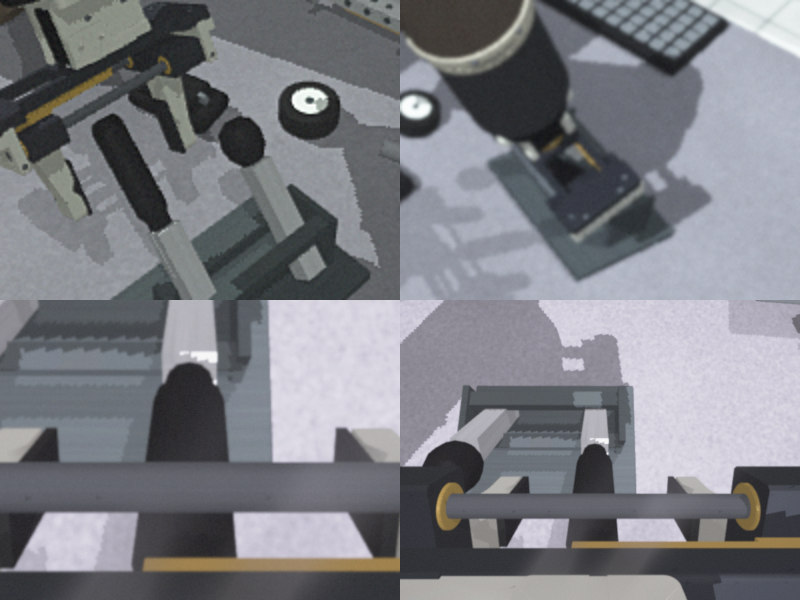

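The handle lies between the fingers, but joint 3 is at its limit. I'll ease the tilt to about 18° around the grasp point for room to draw the driver out.

```bash
python3 -c "
from g import *
delta(*pose(18,.06,0))"
```

```text
tcp [ 0.4645 -0.2506  0.133 ] shift [-0.0098  0.0071 -0.0094] rot [ 0.0891  0.2874 -0.0005]
```

Emit:
apply_moves(steps=[{"translation": [-0.001, 0.002, -0.001], "rotation": [0.01, 0.03, 0]}, {"translation": [-0.002, 0.004, -0.002], "rotation": [0.02, 0.06, 0]}, {"translation": [-0.003, 0.006, -0.003], "rotation": [0.03, 0.09, 0]}, {"translation": [-0.004, 0.008, -0.004], "rotation": [0.04, 0.12, 0]}, {"translation": [-0.005, 0.01, -0.005], "rotation": [0.05, 0.16, 0]}, {"translation": [-0.006, 0.012, -0.006], "rotation": [0.06, 0.2, 0]}, {"translation": [-0.007, 0.014, -0.007], "rotation": [0.07, 0.24, 0]}, {"translation": [-0.007, 0.016, -0.008], "rotation": [0.08, 0.27, 0]}, {"translation": [-0.007, 0.017, -0.009], "rotation": [0.089, 0.287, 0]}, {"translation": [-0.007, 0.017, -0.009], "rotation": [0.089, 0.287, 0]}])

```text
t: 7.12
eef_pos: [0.466, -0.2477, 0.1331]
ee_rot: [-3.14, -0.314, -0.306]
force: [1.5, -0.7, -0.2]
width: 0.0877
gripper_force: 0.0
```

Emit:
apply_moves(steps=[{"translation": [0, 0, 0], "rotation": [0, 0, 0]}, {"translation": [0, 0, 0], "rotation": [0, 0, 0]}, {"translation": [0, 0, 0], "rotation": [0, 0, 0]}, {"translation": [0, 0, 0], "rotation": [0, 0, 0]}, {"translation": [0, 0, 0], "rotation": [0, 0, 0]}, {"translation": [0, 0, 0], "rotation": [0, 0, 0]}, {"translation": [0, 0, 0], "rotation": [0, 0, 0]}, {"translation": [0, 0, 0], "rotation": [0, 0, 0]}, {"translation": [0, 0, 0], "rotation": [0, 0, 0]}, {"translation": [0, 0, 0], "rotation": [0, 0, 0]}], jaw=1, newtons=25)

```text
t: 7.95
eef_pos: [0.4653, -0.2482, 0.1323]
ee_rot: [-3.141, -0.314, -0.307]
force: [-0.1, -0.3, 1.2]
width: 0.027
gripper_force: 0.2
```

```bash
python3 -c "
from g import *
s=get_state();print(s['q'],s['eef_pos'],s['ee_rot'],s['width'],s['gripper_force'],s['force'])"
```

```text
[-0.0659  0.0327 -0.7579  0.1591 -0.4802  1.2   ] [ 0.4653 -0.2482  0.1323] [-3.1412 -0.3135 -0.3067] 0.027026782008348155 0.17760935139412345 [-0.1123 -0.3386  1.222 ]
```

Emit:
apply_moves(steps=[{"translation": [0, 0, 0], "rotation": [0, 0, 0]}, {"translation": [0, 0, 0], "rotation": [0, 0, 0]}, {"translation": [0, 0, 0], "rotation": [0, 0, 0]}, {"translation": [0, 0, 0], "rotation": [0, 0, 0]}, {"translation": [0, 0, 0], "rotation": [0, 0, 0]}, {"translation": [-0.013, 0.004, 0.015], "rotation": [0, 0, 0]}, {"translation": [-0.026, 0.008, 0.03], "rotation": [0, 0, 0]}, {"translation": [-0.038, 0.012, 0.044], "rotation": [0, 0, 0]}, {"translation": [-0.051, 0.016, 0.059], "rotation": [0, 0, 0]}, {"translation": [-0.064, 0.02, 0.074], "rotation": [0, 0, 0]}], newtons=35)

```text
t: 8.78
eef_pos: [0.4488, -0.243, 0.1513]
ee_rot: [-3.141, -0.314, -0.307]
force: [0.5, 0.3, -0.6]
width: 0.0254
gripper_force: 34.9
```

```bash
python3 -c "
from g import *
s=get_state();print(s['q'],s['eef_pos'],s['ee_rot'],s['width'],s['gripper_force'],s['force'])"
```

```text
[-0.0536 -0.0253 -0.7597  0.1506 -0.537   1.1999] [ 0.4488 -0.243   0.1513] [-3.1411 -0.3136 -0.3067] 0.02535356527579413 34.94641721248627 [ 0.5144  0.3302 -0.6411]
```

Gripped, with no side force as it starts to slide. I'll continue along the axis.

Emit:
apply_moves(steps=[{"translation": [-0.023, 0.007, 0.027], "rotation": [0, 0, 0]}, {"translation": [-0.046, 0.015, 0.053], "rotation": [0, 0, 0]}, {"translation": [-0.069, 0.022, 0.08], "rotation": [0, 0, 0]}, {"translation": [-0.092, 0.029, 0.107], "rotation": [0, 0, 0]}, {"translation": [-0.115, 0.037, 0.133], "rotation": [0, 0, 0]}, {"translation": [-0.139, 0.044, 0.16], "rotation": [0, 0, 0]}, {"translation": [-0.162, 0.051, 0.187], "rotation": [0, 0, 0]}, {"translation": [-0.185, 0.058, 0.213], "rotation": [0, 0, 0]}, {"translation": [-0.208, 0.066, 0.24], "rotation": [0, 0, 0]}, {"translation": [-0.231, 0.073, 0.267], "rotation": [0, 0, 0]}])

```text
t: 9.62
eef_pos: [0.3909, -0.2247, 0.2182]
ee_rot: [-3.141, -0.314, -0.307]
force: [0.5, -0.6, -1.4]
width: 0.025
gripper_force: 34.9
```

```bash
python3 - <<'E'
from g import *; import cv2
s=get_state();print(s['q'],s['eef_pos'],s['ee_rot'],s['width'],s['gripper_force'],s['force'])
a=grab_frame('scene');w=grab_frame('wrist')
cv2.imwrite('pics/m4.png',np.hstack([cv2.resize(a[180:400,180:400],(400,400)),cv2.resize(w,(400,400))]))
E
```

```text
[ 0.0013 -0.2284 -0.7463  0.1359 -0.7577  1.1782] [ 0.3909 -0.2247  0.2182] [-3.1412 -0.3136 -0.3065] 0.02504915297189025 34.94562864303589 [ 0.4557 -0.5774 -1.3902]
```

View pics/m4.png

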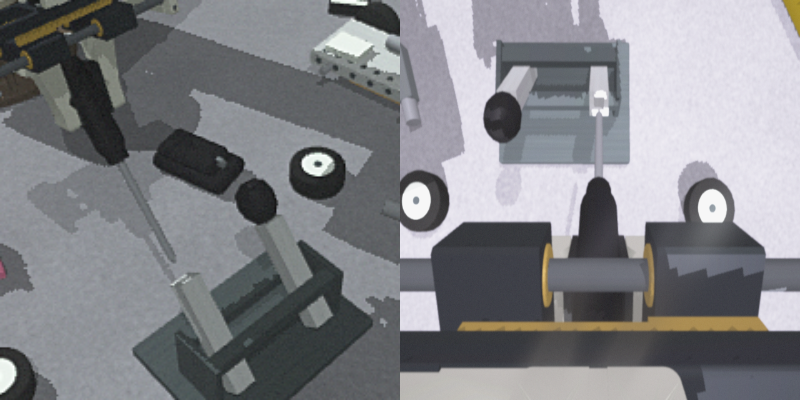

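The driver is out, with its tip clear of the mouth. I'll lift first, then turn it upright while moving toward the car.

Emit:
apply_moves(steps=[{"translation": [0, 0, 0.1], "rotation": [0, 0, 0]}, {"translation": [0, 0, 0.2], "rotation": [0.02, 0.05, 0]}, {"translation": [0, 0.02, 0.3], "rotation": [0.04, 0.12, 0]}, {"translation": [0.02, 0.06, 0.4], "rotation": [0.06, 0.19, 0]}, {"translation": [0.04, 0.12, 0.46], "rotation": [0.09, 0.27, 0]}, {"translation": [0.07, 0.18, 0.5], "rotation": [0.11, 0.35, 0]}, {"translation": [0.1, 0.24, 0.52], "rotation": [0.14, 0.43, 0]}, {"translation": [0.13, 0.3, 0.52], "rotation": [0.16, 0.51, 0]}, {"translation": [0.17, 0.35, 0.52], "rotation": [0.19, 0.59, 0]}, {"translation": [0.2, 0.4, 0.52], "rotation": [0.21, 0.667, 0]}])

```text
t: 10.55
eef_pos: [0.4426, -0.124, 0.3474]
ee_rot: [3.142, 0.055, -0.306]
force: [0.3, 0.1, -0.7]
width: 0.025
gripper_force: 34.9
```

Emit:
apply_moves(steps=[{"translation": [0.04, 0.07, 0], "rotation": [0.02, 0.07, 0]}, {"translation": [0.08, 0.14, 0], "rotation": [0.04, 0.13, 0]}, {"translation": [0.12, 0.21, 0], "rotation": [0.06, 0.2, 0]}, {"translation": [0.16, 0.28, 0], "rotation": [0.08, 0.27, 0]}, {"translation": [0.2, 0.35, 0], "rotation": [0.1, 0.33, 0]}, {"translation": [0.24, 0.42, 0], "rotation": [0.13, 0.4, 0]}, {"translation": [0.28, 0.5, 0], "rotation": [0.15, 0.47, 0]}, {"translation": [0.32, 0.58, 0], "rotation": [0.17, 0.53, 0]}, {"translation": [0.36, 0.65, 0], "rotation": [0.19, 0.6, 0]}, {"translation": [0.4, 0.7, 0], "rotation": [0.21, 0.667, 0]}])

```text
t: 11.38
eef_pos: [0.5424, 0.0517, 0.3467]
ee_rot: [3.141, 0.421, -0.306]
force: [0.6, -0.4, -0.6]
width: 0.0253
gripper_force: 34.9
```

```bash
python3 - <<'E'
from g import *; import cv2
s=get_state();print(s['q'],s['eef_pos'],s['ee_rot'],s['width'],s['gripper_force'])
Z=R.from_euler('xyz',s['ee_rot']).as_matrix()[:,2]; G=s['eef_pos']-.0188*Z
a=grab_frame('scene');b=grab_frame('side');cv2.imwrite('pics/a5.png',a);cv2.imwrite('pics/b5.png',b)
def pix(n,X):
    c=camera_model(n);v=R.from_euler('xyz',c['rotation']).as_matrix().T@(X-c['xyz']);return np.array([c['fx']*v[0]/v[2]+c['cx'],c['fy']*v[1]/v[2]+c['cy']])
tip=G-[0,0,.16]
print('G',G,'pred tip',pix('scene',tip),pix('side',tip))
out=[]
for n,i in(('scene',a),('side',b)):
    x,y=pix(n,G-[0,0,.09]).astype(int); x=max(0,x-67);y=max(0,y-100);print(n,'crop',x,y)
    c=cv2.resize(i[y:y+200,x:x+133],None,fx=3,fy=3,interpolation=cv2.INTER_CUBIC);out.append(c[:600,:399])
cv2.imwrite('pics/m5.png',np.hstack(out))
E
```

```text
[ 0.2816  0.3463  0.2863 -0.2377 -1.8602  0.9557] [0.5424 0.0517 0.3467] [ 3.1405  0.4211 -0.3059] 0.025332082995942733 34.94749367237091
G [0.5498 0.0494 0.3639] pred tip [392.6055 193.5516] [327.8067 171.5387]
scene crop 329 60
side crop 261 46
```

View pics/m5.png

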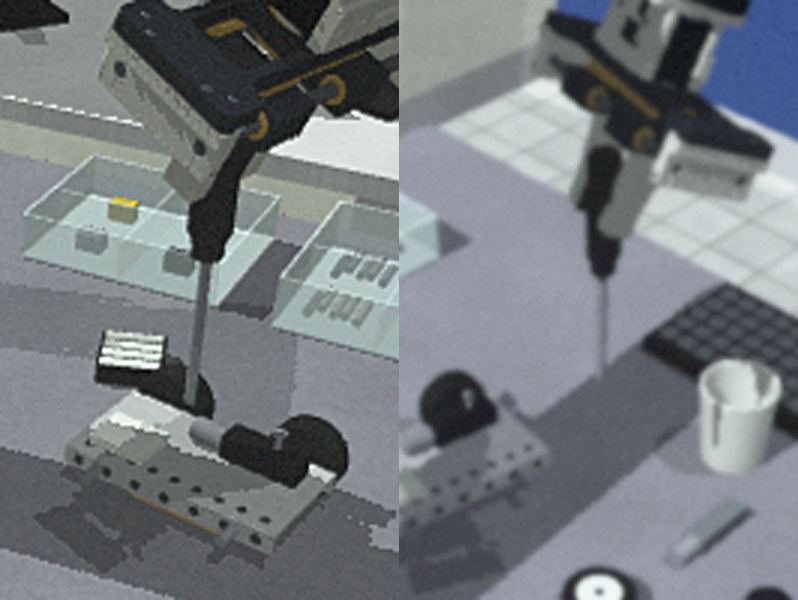

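The driver hangs nearly upright. In the scene view the shoulder is at about (397.7,147.3) and the tip at (392.3,195.3). In the side view they are at (329.3,137.7) and (329,171).

```bash
python3 - <<'E'
from g import *
t,e1=tri([ray('scene',(392.3,195.3)),ray('side',(329,171))]); h,e2=tri([ray('scene',(397.7,147.3)),ray('side',(329.3,137.7))])
v=h-t;n=np.linalg.norm(v);print(t,h,e1,e2,n,v/n)
G=np.array([.5498,.0494,.3639]);w=G-t;print('G-tip',np.linalg.norm(w),w/np.linalg.norm(w))
S=np.array([.567,.2258,.078]); print('shift to tip .03 above',(S+[0,0,.03]-t)/.25)
E
```

```text
[0.5514 0.0464 0.2041] [0.5492 0.0474 0.2993] [np.float64(1.7629615564887426), np.float64(1.7629615564885466)] [np.float64(0.030966512372911596), np.float64(0.030966512372937075)] 0.0952029296778591 [-0.0227  0.0104  0.9997]
G-tip 0.15983211933950633 [-0.0097  0.0186  0.9998]
shift to tip .03 above [ 0.0626  0.7175 -0.3844]
```

It is plumb to within about 1.5°, and the grasp-to-tip length of 160 mm matches. I'll move across at height, then lower.

Emit:
apply_moves(steps=[{"translation": [0.006, 0.06, 0], "rotation": [0, 0, 0]}, {"translation": [0.013, 0.15, 0], "rotation": [0, 0, 0]}, {"translation": [0.02, 0.24, 0], "rotation": [0, 0, 0]}, {"translation": [0.03, 0.34, 0], "rotation": [0, 0, 0]}, {"translation": [0.04, 0.44, 0], "rotation": [0, 0, 0]}, {"translation": [0.047, 0.53, 0], "rotation": [0, 0, 0]}, {"translation": [0.055, 0.61, 0], "rotation": [0, 0, 0]}, {"translation": [0.06, 0.67, 0], "rotation": [0, 0, 0]}, {"translation": [0.063, 0.71, 0], "rotation": [0, 0, 0]}, {"translation": [0.063, 0.718, 0], "rotation": [0, 0, 0]}])

```text
t: 12.32
eef_pos: [0.5571, 0.231, 0.3473]
ee_rot: [3.141, 0.419, -0.305]
force: [-0.0, 1.2, -1.8]
width: 0.0251
gripper_force: 34.9
```

Emit:
apply_moves(steps=[{"translation": [0, 0, -0.04], "rotation": [0, 0, 0]}, {"translation": [0, 0, -0.08], "rotation": [0, 0, 0]}, {"translation": [0, 0, -0.13], "rotation": [0, 0, 0]}, {"translation": [0, 0, -0.18], "rotation": [0, 0, 0]}, {"translation": [0, 0, -0.23], "rotation": [0, 0, 0]}, {"translation": [0, 0, -0.28], "rotation": [0, 0, 0]}, {"translation": [0, 0, -0.32], "rotation": [0, 0, 0]}, {"translation": [0, 0, -0.35], "rotation": [0, 0, 0]}, {"translation": [0, 0, -0.37], "rotation": [0, 0, 0]}, {"translation": [0, 0, -0.38], "rotation": [0, 0, 0]}])

```text
t: 13.15
eef_pos: [0.5572, 0.2295, 0.2517]
ee_rot: [3.14, 0.419, -0.307]
force: [-0.5, 0.4, -1.3]
width: 0.0249
gripper_force: 34.9
```

```bash
python3 - <<'E'
from g import *; import cv2
s=get_state();print(s['q'],s['eef_pos'],s['ee_rot'],s['width'],s['gripper_force'])
a=grab_frame('scene');b=grab_frame('side')
f=lambda i,x,y:cv2.resize(i[y:y+120,x:x+80],None,fx=5,fy=5,interpolation=cv2.INTER_CUBIC)
cv2.imwrite('pics/m6.png',np.hstack([f(a,385,110),f(b,245,90)]))
E
```

```text
[ 0.5094  0.4469  0.255  -0.3018 -1.6716  0.7687] [0.5572 0.2295 0.2517] [ 3.1401  0.4193 -0.307 ] 0.02491724652127055 34.94783252477646
```

View pics/m6.png

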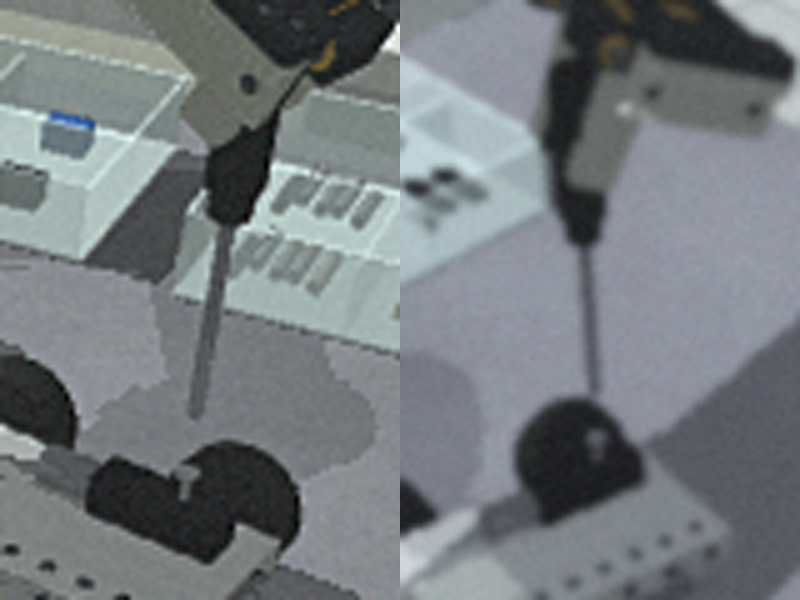

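In the scene view the tip is at (423.8,193.2) and the screw head at (422,204). In the side view the tip is at (284.2,168.4) and the head at (284.6,177).

```bash
python3 - <<'E'
from g import *
for n,a,b in(('tip',(423.8,193.2),(284.2,168.4)),('sh',(431.2,154.5),(282,138.7)),('screw',(422,204),(284.6,177))): print(n,*tri([ray('scene',a),ray('side',b)]))
E
```

```text
tip [0.5649 0.2236 0.1095] [np.float64(0.6768672266706844), np.float64(0.6768672266707164)]
sh [0.5648 0.2261 0.2044] [np.float64(0.3571091613408905), np.float64(0.35710916134100756)]
screw [0.5651 0.2241 0.0797] [np.float64(0.6253662738024903), np.float64(0.6253662738025689)]
```

The tip is 30 mm above the head, within about 1 mm of its centre and plumb to about 1.5°. I'll let it settle and hand in.

Emit:
apply_moves(steps=[{"translation": [0, 0, 0], "rotation": [0, 0, 0]}, {"translation": [0, 0, 0], "rotation": [0, 0, 0]}, {"translation": [0, 0, 0], "rotation": [0, 0, 0]}, {"translation": [0, 0, 0], "rotation": [0, 0, 0]}, {"translation": [0, 0, 0], "rotation": [0, 0, 0]}, {"translation": [0, 0, 0], "rotation": [0, 0, 0]}, {"translation": [0, 0, 0], "rotation": [0, 0, 0]}, {"translation": [0, 0, 0], "rotation": [0, 0, 0]}, {"translation": [0, 0, 0], "rotation": [0, 0, 0]}, {"translation": [0, 0, 0], "rotation": [0, 0, 0]}])

```text
t: 14.08
eef_pos: [0.5573, 0.2296, 0.2525]
ee_rot: [3.141, 0.419, -0.307]
force: [-0.0, 0.3, -0.7]
width: 0.0251
gripper_force: 34.9
```

```bash
python3 -c "
from station import *
print(job_done())"
```

```text
the job is handed in; nothing more can be done
None
```

I handed the job in with the long screwdriver held still about 30 mm above the proud screw, within about 1 mm of its centre and 1.5° of plumb by the cameras; the hand-in returned no verdict.

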